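# Shut and latch the toolbox

### The arm

A 6-joint arm with a two-finger parallel gripper is mounted at the origin on the work surface; the furniture and walls round the work are solid. World frame = base frame: x ahead of the robot, y to its left, z up, the work surface at z = 0. Lengths are in m, angles in rad, forces in N, time in s.
With the tool pointing down it reaches from about 0.35 to 1 m from the base axis. Payload 7.1 kg.
Tool frame: the origin (TCP) lies between the finger pads; the fingertips stand 22 mm ahead of it and the grasp point (between the pads) lies 3 mm ahead of it; z points along the fingers, y is the line along which they close (so a half turn about z gives the same grasp; the last joint's range is limited). The gripper opens to 85 mm and grips with 20 to 120 N. Pads are 22 mm wide; open, the fingers measure 114 mm over their backs; the gripper's body (76 mm by 85 mm) begins 54 mm behind the grasp point. The pads swing forward as they close: fully open they stand 13 mm farther back than shut.
Start: joints at [-1.292, 0.423, 1.63, -0, 1.089, -0.019], TCP at [0.183, -0.597, 0.253] pointing down, gripper open.
Joint ranges: [-3, 3], [-0.9, 2.11], [0.09, 2.58], [-1.31, 4.45], [0.11, 2.69], [-2.54, 2.54]. Speed limits (rad/s): [2.39, 2.39, 3.01, 3.14, 3.14, 3.14].

### API

Orientations are given as a rotation vector (axis times angle).
In Python, from rig import manip gives the robot as it stands. The module is installed in compiled form; this text tells all that it offers. Calls block until the motion is done:
- manip.move_to(position, orientation): joint-space move of the TCP to a pose.
- manip.servo_line(position, orientation=None, rate=0.15): straight line of the TCP; orientation=None keeps the orientation; rate is the mean speed in m/s.
- manip.set_joints(angles): joint-space move.
- manip.command_gripper(opening, f_grip=None): finger opening in m; f_grip is the grip in N (None keeps the last); returns when the fingers have stopped.
- manip.hold(seconds).
- manip.solve_ik(position, orientation): joint angles nearest the present ones, or None.
- manip.camera(name): name is "side" or "top" or "wrist"; returns a dict with "image" (384x512x3 uint8, red, green, blue), "fx", "fy", "cx", "cy" (pixels), "cam_to_world" (4x4, takes a point from camera to world coordinates); the wrist camera has in their place "mount" (4x4, takes a point from camera to tool coordinates, whose origin is the TCP and whose axes are the flange's). Camera axes: x right, y down, z forward; pixel columns grow to the right and rows downward; lengths in m; the calibration is good to about 2 mm. A picture is of the moment at which its call begins: read the wrist's pose just before it. There is no depth.
A pose or a line that the arm cannot do raises manip.IKError and nothing moves.
- manip.sign_off(): hands the job in; it is judged then, once.
Readings, each from a call of its own:
- manip.get_time(): time.
- manip.get_joint_positions(): joint angles.
- manip.get_joint_vel(): joint speeds.
- manip.get_tau(): joint torques, N m.
- manip.get_position(): TCP position.
- manip.get_ee_rot(): TCP orientation.
- manip.get_contact_force(): force on the tool from outside, world axes, zero at the start.
- manip.get_torque(): the same for the moment, N m.
- manip.get_width(): finger opening in m.
- manip.get_grip_force(): force on a finger pad.
Only numpy, scipy, OpenCV 4.12 (cv2) and the standard library are available. Lean on these libraries where they do the work, as an engineer would, in place of code of your own. Each camera call takes 0.05 s, during which the arm holds its last target. There are 200 camera calls.

### The job

Close up the metal toolbox on the bench: with the fingertips push its open lid down until it is fully shut, and then push the small latch on its front up flat against the lid. Only push, without gripping or lifting anything (do not take hold of the carrying handle), leave the box where it stands and do not disturb the things round it.

Things in the scene. Friction and masses are not known exactly. Their poses are not given: they have to be found in the camera images.
- toolbox: small steel toolbox, about 2.6 kg, standing loose on the bench, 165 (x) x 245 (y) x 134 mm high when shut. Origin: centre of its underside; z up; its front (with the latch) faces its own -x, the lid's hinge runs along the back (+x) edge. Box walls reach 85 mm high; the shut lid spans 87 to 108 mm, with a carrying handle on top up to 134 mm.
- toolbox_lid (a joint): angle of the lid about its hinge: 0 = fully shut, grows as it opens (front edge swings up and back, towards +x of the box). It starts half open at 0.65 to 1.2 rad; a friction hinge holds it where it is left (nearly shut it may sink by its own weight); under 3 N at its front edge moves it. It stops by itself at 0.
- toolbox_latch (a joint): angle of the latch about its hinge: 0 = closed, standing upright, flat against the front of the box and shut lid; grows as its free end swings out and down towards the box's -x. It starts at 0.6 to 1.1 rad (1.57 would stick out level); light friction (about 0.03 N m) holds it where it is left, it stops by itself at 0.
- lid_hinge (a point): middle of the lid's hinge line, at (78, 0, 87) mm in the toolbox frame; hinge line along the box's y. The point's axes turn with the lid (parallel to the box's when shut).
- lid_edge (a point): point on the lid's outer (top) face at the middle of its front edge, 155 mm in front of and 21 mm above the hinge in the lid's frame. The lid is 244 mm wide along y, a thin sheet with a 21 mm rim all round its underside.
- lid_handle (a point): middle of the bar of the carrying handle on the lid, 78 mm in front of and 43 mm above the hinge in the lid's frame; the handle is 98 mm long along y, 8 mm thick, and stands 26 mm above the lid's top face. Not to be gripped.
- latch_hinge (a point): middle of the latch's hinge line, at (-79, 0, 63) mm in the toolbox frame, along the box's y.
- latch_tip (a point): middle of the latch's free end, 32 mm from its hinge; the latch is a flat steel flap 26 mm wide (y) and 2 mm thick. When closed its free end is up, 95 mm above the bench, 8 mm above the lid's lower rim. A dead level push on the free end can jam by friction: sweep in and up together, round the hinge.
- tub: open parts tub, 71 x 105 x 41 mm, loose on the bench to the right of the box, beyond the screwdriver; origin at the centre of its underside. Bystander.
- screwdriver: screwdriver, 195 mm long, 36 mm high, lying loose along the box's right side; origin at the middle of its underside. Bystander.
- slot_cover: narrow bent steel slot cover, 18 x 119 x 11 mm, lying loose in front of the box, left of the latch; origin at the middle of its underside. Bystander.
- tape: roll of tape, 62 mm across, 19 mm high, lying loose in front of the box, right of the latch; origin at the middle of its underside. Bystander.
- mug: mug, 82 x 114 x 91 mm, at the right of the bench; origin at the middle of its underside. Bystander.
- cooler: finned heatsink, 90 x 66 x 34 mm, at the right of the bench; origin at the middle of its underside. Bystander.
- fan: square case fan, 94 x 135 x 25 mm with its lead, at the left of the bench; origin at the middle of its underside. Bystander.

How it is judged:
On the way, in this order (a step that is already met when the one before it is completed fails the run):
1. the lid is pushed fully shut while the latch still stands off (value of joint toolbox_lid below 0.04 rad and value of joint toolbox_latch above 0.4 rad), for 0.2 s.
2. the latch is pushed up flat against the shut lid (value of joint toolbox_lid below 0.04 rad and value of joint toolbox_latch below 0.12 rad), for 0.2 s.
At the end, for the whole second after the job is handed in: lid shut (within 0.04 rad) and latch flat against it (within 0.12 rad), the toolbox standing level and at rest within 30 mm of where it stood (all of step 2 and distance of toolbox from where it was at the start of the episode below 0.03 m and angle between toolbox's own z axis and vertical below 0.03 rad and linear speed of toolbox below 0.01 m/s); the robot touches nothing.
It fails at once if the toolbox is shoved more than 40 mm (distance of toolbox from where it was at the start of the episode above 0.04 m).
It fails at once if the toolbox is tipped or lifted off the bench (angle between toolbox's own z axis and vertical above 0.12 rad or height (world z) of toolbox above 0.012 m).
It fails at once if the carrying handle is taken between the fingers (x of the grasp point in the frame of lid_handle between -0.014 and 0.014 m and y of the grasp point in the frame of lid_handle between -0.05 and 0.05 m and z of the grasp point in the frame of lid_handle between -0.014 and 0.014 m).
It fails at once if something standing round the box (the open parts tub, the screwdriver, the steel slot cover, the tape roll, the mug, the finned heatsink, the case fan) is moved or lifted (more than 30 mm) (distance of any of tub, screwdriver, slot_cover, tape, mug, cooler, fan from where it was at the start of the episode above 0.03 m).
It also fails if it takes over 45 s, if anything falls off the work surface, if the arm or the gripper's body presses on something with over 40 N, if the wrist force passes 120 N, or if a joint passes its speed limit or range.

## Working session

There is one attempt and no reset: what is moved stays moved. The work goes in short steps, each a Python script; the robot and the scene stay as the last script left them, time stands still between calls to the robot, and variables do not carry over. Pictures are saved under pics/ and viewed, at most 10 in all, crops included, and the job is handed in when it is done.

```bash
mkdir -p pics
python3 - <<'E'
from rig import manip
import cv2,numpy as np
np.set_printoptions(precision=4,suppress=True)
for n in("side","top"):
    c=manip.camera(n); cv2.imwrite(f"pics/{n}0.png",cv2.cvtColor(cv2.resize(c["image"],(800,600),interpolation=cv2.INTER_CUBIC),cv2.COLOR_RGB2BGR))
    print(n,c["fx"],c["fy"],c["cx"],c["cy"]);print(c["cam_to_world"])
print(manip.get_ee_rot(),manip.camera("wrist")["mount"],manip.get_time())
E
```

```text
side 406.8819679889965 406.8819679889965 250.99195167448488 189.4659204829719
[[-0.8934 -0.2672  0.3612  0.1023]
 [-0.4492  0.5456 -0.7075  0.9345]
 [-0.008  -0.7943 -0.6074  0.8213]
 [ 0.      0.      0.      1.    ]]
top 464.01006311496883 464.01006311496883 256.2342340735892 196.4549571266907
[[-0.0036 -0.9876  0.1568  0.285 ]
 [-1.      0.0043  0.0042  0.076 ]
 [-0.0048 -0.1567 -0.9876  1.6054]
 [ 0.      0.      0.      1.    ]]
[-3.1054 -0.4658  0.0003] [[ 0.0003 -0.9482 -0.3175  0.0817]
 [ 1.      0.0001  0.0006  0.0002]
 [-0.0006 -0.3175  0.9482 -0.1212]
 [ 0.      0.      0.      1.    ]] 0.15
```

View pics/side0.png

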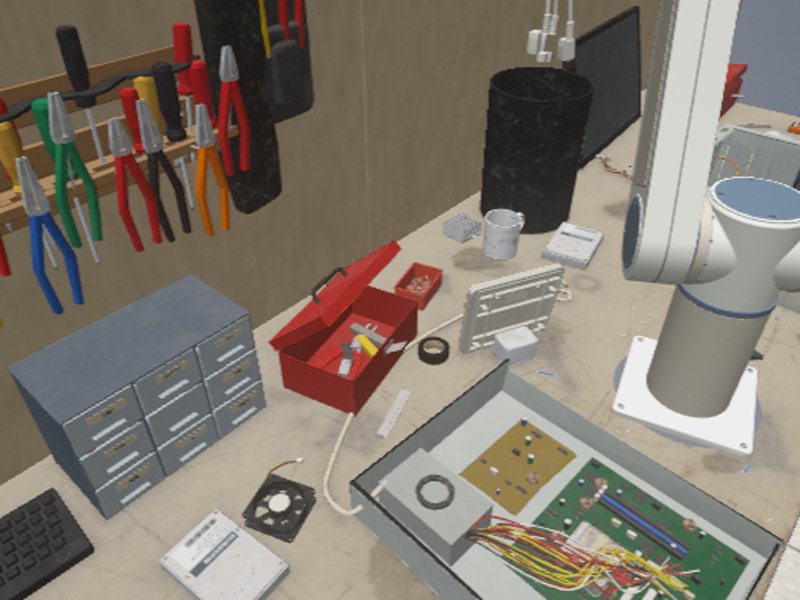

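View pics/top0.png

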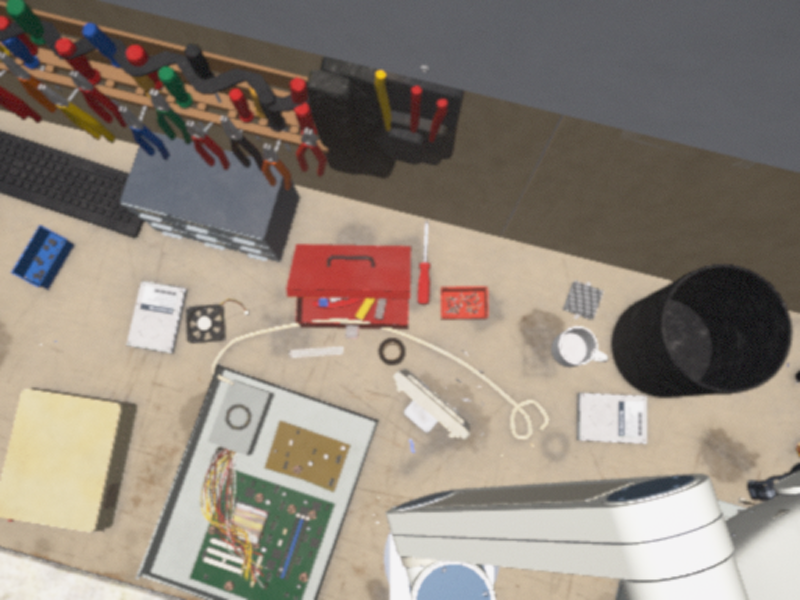

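The side view shows the toolbox at about (345,340), half open. The latch is a grey tab at about (395,347). In the top view the box is at about (350,290) with the latch at (351,331), the tape at (391,351) and the slot cover at (317,352). I'll zoom in for a fit.

Run:
```python
from rig import manip
import cv2
for n,(x,y,w,h) in dict(side=(168,148,110,120),top=(178,150,110,90)).items():
    s=5 if n=="side" else 6.5
    im=manip.camera(n)["image"][y:y+h,x:x+w]
    im=cv2.cvtColor(cv2.resize(im,None,fx=s,fy=s,interpolation=cv2.INTER_CUBIC),cv2.COLOR_RGB2BGR)
    for k in range(0,w,10): cv2.putText(im,str(x+k),(int(k*s),8),0,.3,(255,255,0));cv2.line(im,(int(k*s),10),(int(k*s),16),(255,255,0))
    for k in range(10,h,10): cv2.putText(im,str(y+k),(0,int(k*s)+3),0,.3,(255,255,0));cv2.line(im,(20,int(k*s)),(26,int(k*s)),(255,255,0))
    cv2.imwrite(f"pics/{n}1.png",im)
```

```text
(no output)
```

View pics/side1.png

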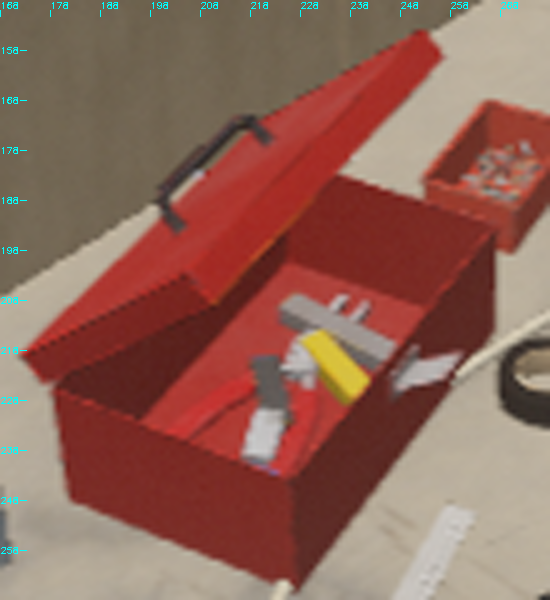

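View pics/top1.png

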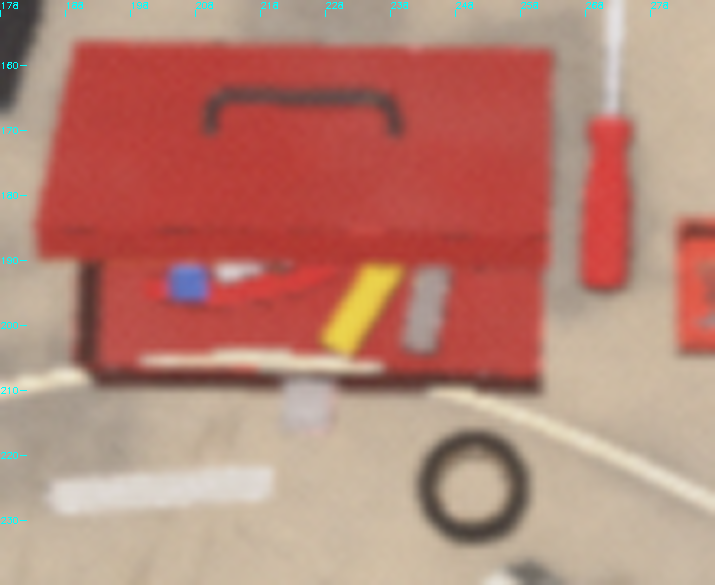

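The crops show the box and lid corners clearly, and the latch tip at about side (258,221) and top (225,216). Next I fit the pose.

```bash
cat > h.py <<'E'
import numpy as np
S=dict(f=406.882,cx=250.992,cy=189.466,T=np.array([[-0.8934,-0.2672,0.3612,0.1023],[-0.4492,0.5456,-0.7075,0.9345],[-0.008,-0.7943,-0.6074,0.8213],[0,0,0,1]]))
T=dict(f=464.01,cx=256.234,cy=196.455,T=np.array([[-0.0036,-0.9876,0.1568,0.285],[-1,0.0043,0.0042,0.076],[-0.0048,-0.1567,-0.9876,1.6054],[0,0,0,1]]))
def proj(c,p):
    q=np.linalg.inv(c["T"])@np.append(p,1); return np.array([c["cx"]+c["f"]*q[0]/q[2],c["cy"]+c["f"]*q[1]/q[2]])
def b2w(P,p):
    c,s=np.cos(P[2]),np.sin(P[2]); return np.array([P[0]+c*p[0]-s*p[1],P[1]+s*p[0]+c*p[1],p[2]])
def lid(a,d,y,h):
    return np.array([.078-d*np.cos(a)+h*np.sin(a),y,.087+d*np.sin(a)+h*np.cos(a)])
def latch(b,r=.032,y=0): return np.array([-.079-r*np.sin(b),y,.063+r*np.cos(b)])
E
python3 - <<'E'
from h import *
from scipy.optimize import least_squares
B=lambda *p:(lambda P:np.array(p)); L=lambda *p:(lambda P:lid(P[3],*p)); K=lambda P:latch(P[4])
side=[(295,588,B(-.0825,.1225,0)),(295,478,B(-.0825,.1225,.085)),(72,500,B(.0825,.1225,0)),(495,232,B(-.0825,-.1225,.085)),(190,275,L(.155,.122,.021)),(425,30,L(.155,-.122,.021)),(212,303,L(.155,.122,0)),(442,55,L(.155,-.122,0)),(22,355,L(0,.122,.021)),(452,366,K)]
top=[(540,388,B(-.0825,-.1225,.085)),(80,382,B(-.0825,.1225,.085)),(75,42,L(0,.122,.021)),(552,52,L(0,-.122,.021)),(38,228,L(.155,.122,.021)),(548,235,L(.155,-.122,.021)),(40,258,L(.155,.122,0)),(545,265,L(.155,-.122,0)),(307,432,K)]
def res(P):
    r=[]
    for pts,c,s,x,y in((side,S,5,168,148),(top,T,6.5,178,150)):
        for u,v,f in pts: r.append(proj(c,b2w(P,f(P)))-[x+(u+.5)/s-.5,y+(v+.5)/s-.5])
    return np.ravel(r)
s=least_squares(res,[.6,.17,0,.9,.8],loss="soft_l1")
print(s.x);print(res(s.x).reshape(-1,2).round(1))
for n,f in(("edge",lid(s.x[3],.155,0,.021)),("tip",latch(s.x[4]))):print(n,b2w(s.x,f))
def ray(c,u,v,z):
    d=c["T"][:3,:3]@[(u-c["cx"])/c["f"],(v-c["cy"])/c["f"],1];o=c["T"][:3,3];return (o+d*(z-o[2])/d[2]).round(3)
print("tape",ray(T,178+473/6.5,150+487/6.5,.015),"cover ends",ray(T,178+50/6.5,150+497/6.5,.008),ray(T,178+272/6.5,150+483/6.5,.008),"sdriver",ray(T,178+605/6.5,150+290/6.5,.02))
E
```

```text
[ 0.56938994  0.18502968 -0.02086805  0.71224175  1.04169289]
[[ 2.4  2.5]
 [ 1.   1.7]
 [-3.7 -0.5]
 [ 3.2 -1.8]
 [-0.4 -0.9]
 [-0.2 -0.3]
 [ 0.5  0.3]
 [ 0.7  0.6]
 [-0.9 -0.1]
 [ 0.2  0. ]
 [ 1.1 -0.3]
 [-2.2 -0.6]
 [ 0.1 -0.9]
 [-0.  -1.3]
 [-0.6 -0.4]
 [ 0.3 -0.2]
 [-0.3  0.3]
 [ 0.6  0.5]
 [-0.2 -0.2]]
edge [0.54380039 0.18556376 0.20419236]
tip [0.46278884 0.18725456 0.07915231]
tape [0.439 0.102 0.015] cover ends [0.435 0.327 0.008] [0.442 0.209 0.008] sdriver [0.543 0.031 0.02 ]
```

```bash
cat >> h.py <<'E'
from scipy.spatial.transform import Rotation as Ro
P=np.array([.56939,.18503,-.02087,.71224,1.04169])
def ori(t): # tool tilted t forward in the box frame, tool x up/forward
    c,s=np.cos(t),np.sin(t); M=np.array([[c,0,s],[0,-1,0],[s,0,-c]])
    return Ro.from_euler('z',P[2])*Ro.from_matrix(M)
def tcp(F,t,L=.022,w=0.): # F box-frame point of the tip (offset w along tool x)
    R=ori(t); return b2w(P,F)-R.as_matrix()@[w,0,L], R.as_rotvec()
E
python3 - <<'E'
from rig import manip
from h import *
np.set_printoptions(precision=3,suppress=True)
manip.command_gripper(0.0)
q=np.array(manip.get_joint_positions())
p0,r0=manip.get_position(),manip.get_ee_rot()
manip.servo_line([.14,-.46,.45],r0,rate=.3)
q=np.array(manip.get_joint_positions());q[0]=.3;print(q)
manip.set_joints(q)
pos,r=tcp(lid(P[3],.14,0,.06),0); print(pos,manip.solve_ik(pos,r))
manip.move_to(pos,r)
print(manip.get_time(),manip.get_position(),manip.get_contact_force(),manip.get_width())
for n in("side",):
    import cv2
    c=manip.camera(n)["image"][90:290,150:400]; cv2.imwrite("pics/s2.png",cv2.cvtColor(cv2.resize(c,None,fx=3,fy=3,interpolation=2),cv2.COLOR_RGB2BGR))
E
```

```text
[ 0.3    0.023  1.695  0.     1.425 -0.027]
[0.581 0.185 0.246] [ 0.289  0.409  1.672 -0.     1.061  1.88 ]
6.1 [0.581 0.185 0.246] [-0.453  0.121  0.534] -0.00031656939758156706
```

View pics/s2.png

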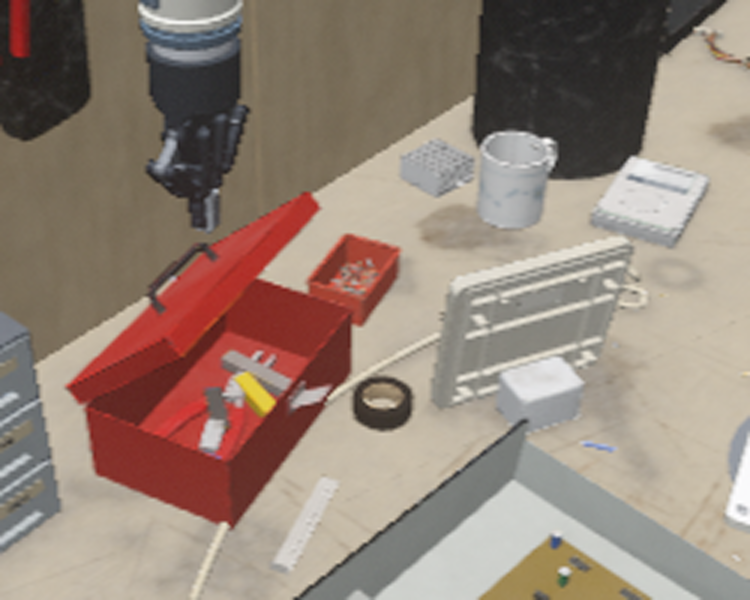

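The fingers are shut and above the lid near its front edge (tip at about (203,228)), clear of the handle. Now I sweep the lid down.

Run:
```python
from rig import manip
from h import *
np.set_printoptions(precision=3,suppress=True)
def go(a,d,h,rate):
    pos,r=tcp(lid(a,d,0,h),0); manip.servo_line(pos,r,rate=rate)
    f=np.array(manip.get_contact_force()); print(round(a,2),h,round(manip.get_time(),1),f); return f
go(P[3],.142,.035,.12)
for a in np.linspace(P[3],.06,9):
    if np.linalg.norm(go(a,.142,.022,.09))>35: break
for k in range(12):
    f=go(0,.142,.03-.002*k,.03)
    if f[2]>8: break
print(manip.get_position())
import cv2
c=manip.camera("side")["image"][120:280,150:360]; cv2.imwrite("pics/s3.png",cv2.cvtColor(cv2.resize(c,None,fx=3.6,fy=3.6,interpolation=2),cv2.COLOR_RGB2BGR))
```

```text
0.71 0.035 6.5 [ 1.165 -0.438  0.12 ]
0.71 0.022 6.8 [1.234 0.935 0.054]
0.63 0.022 7.1 [0.315 0.993 0.258]
0.55 0.022 7.4 [-0.29  -0.559 -0.015]
0.47 0.022 7.7 [-0.045 -0.247 -0.257]
0.39 0.022 7.9 [0.294 0.5   0.505]
0.3 0.022 8.2 [-0.22  -0.111  0.693]
0.22 0.022 8.5 [-0.025 -0.237  0.138]
0.14 0.022 8.8 [ 0.05  -0.411  0.064]
0.06 0.022 9.1 [ 0.441 -0.585  0.467]
0 0.03 9.3 [-0.335  0.022  0.807]
0 0.027999999999999997 9.6 [ 0.38 -0.14  0.37]
0 0.026 9.8 [-0.818  0.431 -0.353]
0 0.024 10.1 [-0.898 -0.337 -0.038]
0 0.022 10.3 [-0.179  0.255  0.147]
0 0.019999999999999997 10.6 [-5.179 -2.7   19.193]
[0.505 0.186 0.131]
```

View pics/s3.png

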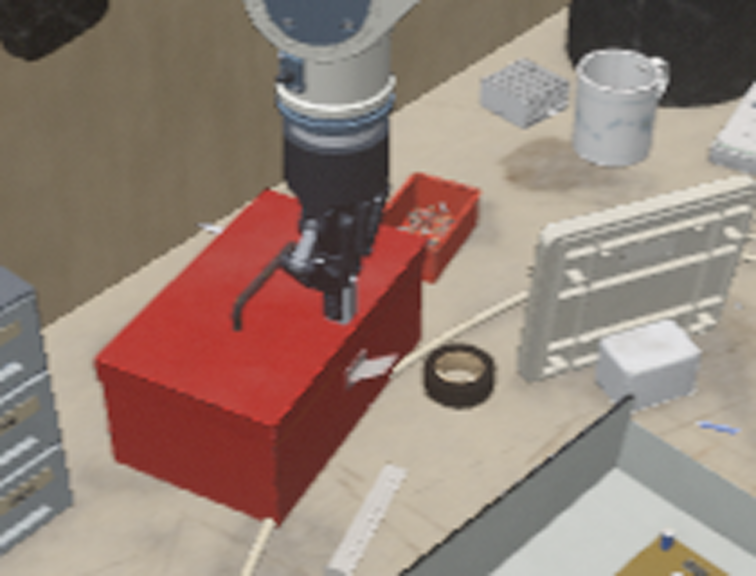

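The lid is shut flush and the tip length is confirmed. The latch still stands off at about (372,368). Next I back off and take position below the latch.

```bash
cat >> h.py <<'E'
TT=.785
def fl(b,r=.024,n=.002): # finger front corner on the latch's outer face
    return latch(b,r)+n*np.array([-np.cos(b),0,-np.sin(b)])
E
python3 - <<'E'
from rig import manip
from h import *
import cv2
np.set_printoptions(precision=3,suppress=True)
manip.hold(.2)
p=np.array(manip.get_position()); manip.servo_line(p+[0,0,.1],rate=.2)
manip.servo_line(p+[-.13,0,.12],rate=.25)
F=fl(1.7,n=.006); back=F-.09*np.array([np.sin(TT),0,-np.cos(TT)])
pos,r=tcp(back,TT,w=.011); q=manip.solve_ik(pos,r); print(pos,q)
manip.move_to(pos,r)
pos,r=tcp(F,TT,w=.011); print(manip.solve_ik(pos,r))
manip.servo_line(pos,r,rate=.1)
print(manip.get_time(),manip.get_position(),manip.get_contact_force())
w=manip.camera("wrist")["image"];s=manip.camera("side")["image"][150:260,190:310]
a=cv2.resize(w,(400,300));b=cv2.resize(s,(400,367),interpolation=2)
im=np.zeros((367,800,3),np.uint8);im[:300,:400]=a;im[:,400:]=b
cv2.imwrite("pics/s4.png",im[...,::-1])
E
```

```text
[0.38  0.189 0.125] [ 0.767  0.473  2.491  4.082  0.669 -1.774]
[ 0.622  0.686  2.387  3.829  0.731 -1.632]
16.6 [0.444 0.188 0.062] [ 0.12  -0.18  -0.057]
```

View pics/s4.png

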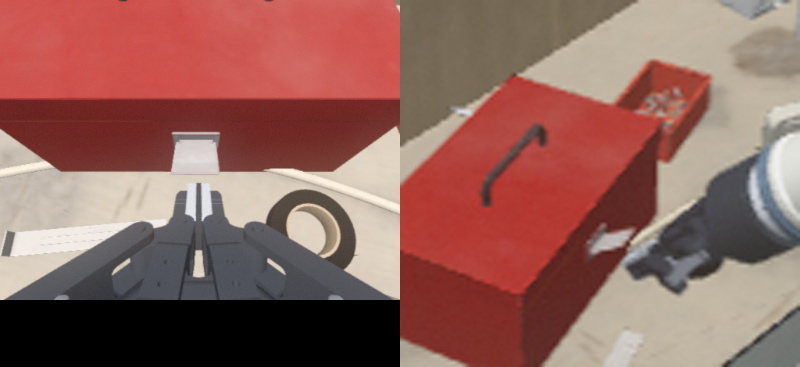

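The fingertips sit just below and in front of the latch (wrist view: tips (200,185), latch end (195,172)), laterally aligned. Now I sweep in and up around the hinge.

Run:
```python
from rig import manip
from h import *
import cv2
np.set_printoptions(precision=3,suppress=True)
def go(b,n,rate=.06):
    pos,r=tcp(fl(b,n=n),TT,w=.011); manip.servo_line(pos,r,rate=rate)
    f=np.array(manip.get_contact_force()); print(round(b,2),round(n,4),round(manip.get_time(),1),f); return np.linalg.norm(f)
ok=True
for b in np.linspace(1.6,0,14):
    if go(b,.004)>12: ok=False;break
if ok:
    for n in np.arange(.003,-.006,-.001):
        if go(0,n,.03)>7: break
w=manip.camera("wrist")["image"];s=manip.camera("side")["image"][150:260,190:310]
a=cv2.resize(w,(400,300));b=cv2.resize(s,(400,367),interpolation=2)
im=np.zeros((367,800,3),np.uint8);im[:300,:400]=a;im[:,400:]=b
cv2.imwrite("pics/s5.png",im[...,::-1])
```

```text
1.6 0.004 16.9 [-0.237  0.106 -0.14 ]
1.48 0.004 17.2 [0.477 0.318 0.063]
1.35 0.004 17.4 [-0.053  0.187 -0.417]
1.23 0.004 17.7 [-0.145 -0.032  1.313]
1.11 0.004 17.9 [0.779 0.423 0.368]
0.98 0.004 18.2 [-0.606 -0.444 -0.485]
0.86 0.004 18.4 [-1.513 -0.32   0.47 ]
0.74 0.004 18.7 [-1.144 -0.204 -0.272]
0.62 0.004 18.9 [-0.742 -0.568  0.479]
0.49 0.004 19.2 [0.199 0.106 0.464]
0.37 0.004 19.4 [ 0.77   0.946 -0.79 ]
0.25 0.004 19.7 [-0.395  1.298 -1.013]
0.12 0.004 19.9 [-0.793 -0.148 -0.113]
0.0 0.004 20.2 [-0.448 -0.521 -0.043]
0 0.003 20.4 [ 0.364 -0.487  0.401]
0 0.002 20.7 [-0.432  0.169 -0.52 ]
0 0.001 20.9 [-4.096  0.967  1.923]
0 0.0 21.2 [-9.997  1.039  4.684]
```

View pics/s5.png

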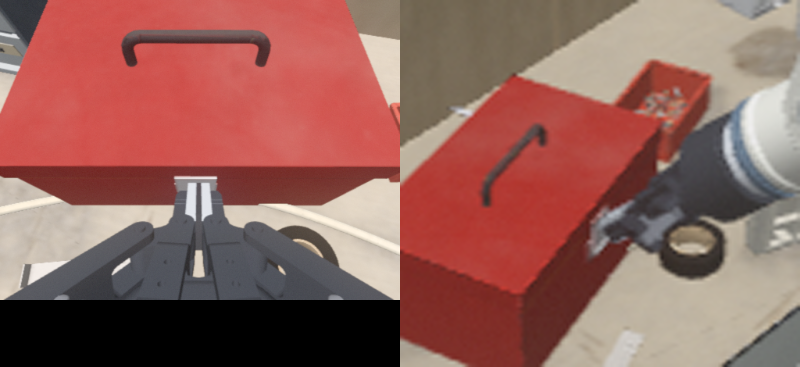

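The latch looks pressed upright between the fingertips and the box front ((195,183) in the wrist view), with firm contact. I'll hold, retreat and check.

Run:
```python
from rig import manip
from h import *
import cv2
manip.hold(.4)
p=np.array(manip.get_position())
manip.servo_line(p+[-.02,0,0],rate=.06)
manip.servo_line(p+[-.07,0,.06],rate=.15)
print(manip.get_time(),manip.get_contact_force())
w=manip.camera("wrist")["image"];s=manip.camera("side")["image"][150:260,190:310]
a=cv2.resize(w,(400,300));b=cv2.resize(s,(400,367),interpolation=2)
im=np.zeros((367,800,3),np.uint8);im[:300,:400]=a;im[:,400:]=b
cv2.imwrite("pics/s6.png",im[...,::-1])
```

```text
22.8667 [ 0.67786664 -0.1948592   0.63564152]
```

View pics/s6.png

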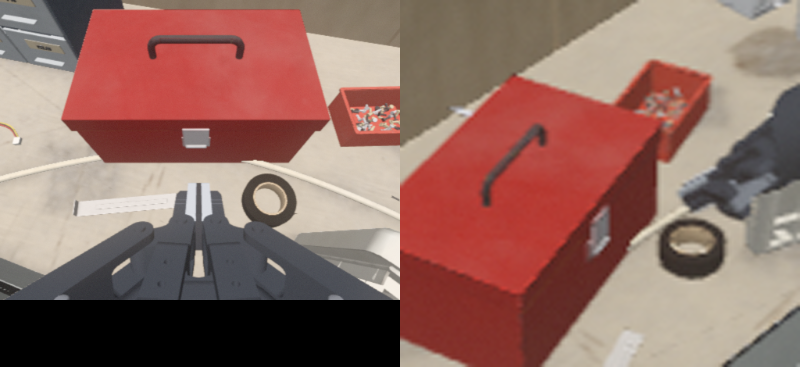

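The lid is shut, the latch stands flat at (195,138), and the bystanders look undisturbed. Handing in.

```bash
python3 -c "
from rig import manip
print(manip.sign_off())"
```

```text
the job is handed in; nothing more can be done
None
```

The toolbox lid is shut and the latch pushed flat against it; in the last images the box and the items near it looked undisturbed, and I handed the job in at about 23 s (no verdict was returned).

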